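# Seat the jig cover on its hidden pin and hold it pressed for the measurement

## Task

Pick the blue jig cover off its rubber pad by the black handle, lay it between the two rails of the measuring jig and slide it along them, lightly pressed, until its pocket drops over the brass locating pin underneath; then press it straight down so that the sprung platen sinks about 6 mm, and finish while still holding it there, flat and steady. Work gently: never push the cover against the jig with more than 30 N, and leave the mouse, ring gauge, bottle and wooden case where they are.

Things in the scene. Friction and masses are not known exactly. Their poses are not given: they have to be found in the camera images.
- cover: Loose blue metal jig cover, a flat plate 120 (its x) x 68 (its y) x 11 mm thick, 0.2 to 0.4 kg, starting level on the rubber pad. Origin: centre of its underside; z up. Either way round fits the jig.
- cover_handle (a point): On the cover, 35 mm above its origin: a place to grip its black bar handle, which is 44 mm along the cover's x, 20 mm across y and reaches from 11 to 51 mm above the underside; grip it across y.
- cover_pocket (a point): Mouth of the blind pocket in the cover's underside (at the cover's origin): 13.5 mm along x, 18 mm along y, 8 mm deep, closed above, so the pin cannot be seen once covered.
- jig: Fixed jig, grey base 150 (x) x 112 (y) x 20 mm. Origin: centre of its underside, on the table; x along its two steel rails, z up. Rails: 90 mm long, inner faces at y = +-36.5 mm (cover has 2.5 mm play each side), 52 mm high, with flared lips to 62 mm high. Between them a sprung aluminium platen 130 x 68 mm, its top 40 mm above the table when up.
- pin_range (a point): On the jig's centre line, 47 mm above the table: middle of the range of the brass pin's top. Pin: 10 mm diameter, stands 7 mm proud of the platen and sinks with it. It is clamped anywhere within 16 mm either way along the jig's x; its place changes each time and is not reported: find it by eye or by sliding. Cover's underside: 47 mm up riding on the pin, 40 dropped on (platen up).
- platen (a joint): How far the sprung platen has been pushed down, m: 0 up, 0.008 at its bottom stop. It starts to sink at about 4 N of total load (cover's weight included) and takes 1 N more per mm, so 10 N at 6 mm and 12 N at the stop; it springs back when let go.
- pad: Fixed black rubber pad 160 x 105 x 12 mm on which the cover starts, roughly centred. Origin: centre of its underside. Jig and pad may be left or right.
- mouse: Black computer mouse 104 x 60 x 34 mm, bystander. Origin: centre of its underside.
- ring_gauge: Steel ring gauge, 56 mm outside diameter, 18 mm high, bystander. Origin: centre of its underside.
- bottle: Small capped plastic bottle, 48 mm diameter, 110 mm high, bystander. Origin: centre of its underside.
- block_case: Closed wooden gauge block case 110 x 70 x 30 mm, bystander. Origin: centre of its underside.
Things that resemble listed ones, but are neither listed nor needed, are in the scene too. Several things have the shape of the cover; the one meant has the colours described above. What is shaped like the jig but turquoise is not meant.

How it is judged:
On the way:
1. the cover is lifted clear of the pad, its underside more than 60 mm above the table (height (world z) of cover above 0.06 m), for 0.1 s.
At the end, for the whole second after the job is handed in: Cover flat (0.04 rad) between the rails (5 mm across, 45 mm along, 0.09 rad in line), dropped over the pin: underside less than 36.5 mm above the table; platen held down more than 4 mm with more than 4 N, fingers still on the cover, all still (x of cover in the frame of jig between -0.045 and 0.045 m and y of cover in the frame of jig between -0.005 and 0.005 m and z of cover in the frame of jig between 0.028 and 0.0365 m and angle between cover's own z axis and vertical below 0.04 rad and angle between the x axis of cover and the x axis of jig, either way round below 0.09 rad and value of joint platen above 0.004 m and contact force between cover and jig above 4 N and contact force between the fingers and cover above 2 N and linear speed of cover below 0.02 m/s); the arm keeps its last pose, push and grip.
It fails at once if the cover is pushed against the jig with more than 30 N (contact force between cover and jig above 30 N).
It fails at once if the computer mouse is displaced by more than 20 mm (distance of mouse from where it was at the start of the episode above 0.02 m).
It fails at once if the ring gauge is displaced by more than 20 mm (distance of ring_gauge from where it was at the start of the episode above 0.02 m).
It fails at once if the bottle is displaced by more than 20 mm (distance of bottle from where it was at the start of the episode above 0.02 m).
It fails at once if the wooden case is displaced by more than 20 mm (distance of block_case from where it was at the start of the episode above 0.02 m).
It also fails if it takes over 40 s, if anything falls off the work surface, if the arm or the gripper's body presses on something with over 40 N, if the wrist force passes 120 N, or if a joint passes its speed limit or range.

## Robot

A 6-joint arm with a two-finger parallel gripper is mounted at the origin on the work surface. World frame = base frame: x ahead of the robot, y to its left, z up, the work surface at z = 0. Lengths are in m, angles in rad, forces in N, time in s.
With the tool pointing down it reaches from about 0.35 to 0.8 m from the base axis. Payload 7.3 kg.
Tool frame: the origin (TCP) lies between the finger pads; the fingertips stand 25 mm ahead of it and the grasp point (between the pads) lies 6 mm ahead of it (r.tip_extent is the distance from the TCP to the fingertips, in m); z points along the fingers, y is the line along which they close (so a half turn about z gives the same grasp; the last joint's range is limited). The gripper opens to 85 mm and grips with 20 to 120 N. Pads are 22 mm wide; open, the fingers measure 114 mm over their backs; the gripper's body (76 mm by 85 mm) begins 54 mm behind the grasp point. The pads swing forward as they close: fully open they stand 13 mm farther back than shut.
Start: joints at [1.09, 0.342, 1.524, -0, 1.275, -0.146], TCP at [0.172, 0.496, 0.256] pointing down, gripper open.
Joint ranges: [-2.53, 2.53], [-0.77, 2.02], [0.04, 2.7], [-1, 4.14], [0.28, 2.66], [-3.11, 3.11]. Speed limits (rad/s): [2.57, 2.57, 3.14, 3.14, 3.14, 3.14].

## Interface

Orientations are given as a unit quaternion [x, y, z, w].
In Python, from workcell import r, command_gripper, optics gives the robot as it stands. The module is installed in compiled form; this text tells all that it offers. Calls block until the motion is done:
- r.reach(position, orientation): joint-space move of the TCP to a pose.
- r.move_straight(position, orientation=None, speed=0.15, max_force=None): straight line of the TCP; orientation=None keeps the orientation; speed is the mean speed in m/s. With max_force (N) it stops when the force on the tool has changed by that much, and returns True; else False.
- r.movej(angles): joint-space move.
- command_gripper(opening, force=None): finger opening in m; force is the grip in N (None keeps the last); returns when the fingers have stopped.
- r.hold(seconds).
- r.solve_ik(position, orientation): joint angles nearest the present ones, or None.
- r.read_state(): the state.
- optics.get_image(name): name is "scene" or "top"; returns (picture, depth): 480x640x3 uint8, red, green, blue; 480x640 float32, m along the optical axis (not along the pixel's ray), 0 where there is no reading.
- optics.camera_model(name): a dict with "K" (3x3 intrinsics, pixels), "R" (3x3) and "t" (3): a world point X has camera coordinates R X + t. Camera axes: x right, y down, z forward; pixel columns grow to the right and rows downward; lengths in m; the calibration is good to about 2 mm. A picture is of the moment at which its call begins. camera_model takes no time and is no camera call.
A pose or a line that the arm cannot do raises r.PlanningError and nothing moves.
- r.finish_job(): hands the job in; it is judged then, once.
The state is a dict: "time_s": time; "joint_positions": joint angles; "dq": joint speeds; "tau": joint torques, N m; "eef_pos": TCP position; "eef_rot": TCP orientation; "contact_force": force on the tool from outside, world axes, zero at the start; "torque": the same for the moment, N m; "grip_width": finger opening in m; "grip_force": force on a finger pad.
Only numpy, scipy, OpenCV 4.12 (cv2) and the standard library are available. Lean on these libraries where they do the work, as an engineer would, in place of code of your own. Each camera call takes 0.05 s, during which the arm holds its last target. There are 200 camera calls.

## Working session

There is one attempt and no reset: what is moved stays moved. The work goes in short steps, each a Python script; the robot and the scene stay as the last script left them, time stands still between calls to the robot, and variables do not carry over. Pictures are saved under pics/ and viewed, at most 10 in all, crops included, and the job is handed in when it is done.

```bash
mkdir -p pics
python3 - <<'E'
from workcell import r, optics
import cv2, numpy as np
for n in ("scene","top"):
    im,d=optics.get_image(n); m=optics.camera_model(n)
    cv2.imwrite(f"pics/{n}0.png",im[:,:,::-1]); np.savez(f"{n}0.npz",im=im,d=d,**m)
    print(n,m["K"].tolist(),(-m["R"].T@m["t"]).round(3),m["R"].round(3).tolist())
E
```

```text
scene [[435.8225454021342, 0.0, 317.7888844840861], [0.0, 435.8225454021342, 238.34112282788902], [0.0, 0.0, 1.0]] [0.937 0.606 0.83 ] [[-0.856, 0.517, -0.02], [0.391, 0.621, -0.679], [-0.339, -0.589, -0.734]]
top [[482.1067579024634, 0.0, 315.4485682610402], [0.0, 482.1067579024634, 238.58457539525946], [0.0, 0.0, 1.0]] [0.348 0.013 1.081] [[0.011, -1.0, 0.004], [-0.975, -0.012, -0.222], [0.222, -0.001, -0.975]]
```

View pics/top0.png

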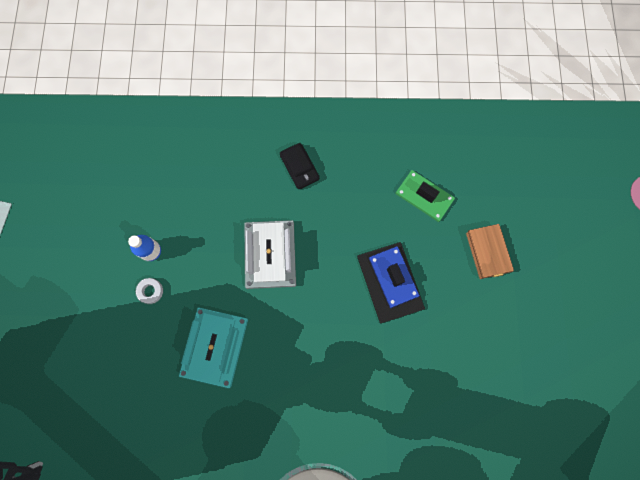

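View pics/scene0.png

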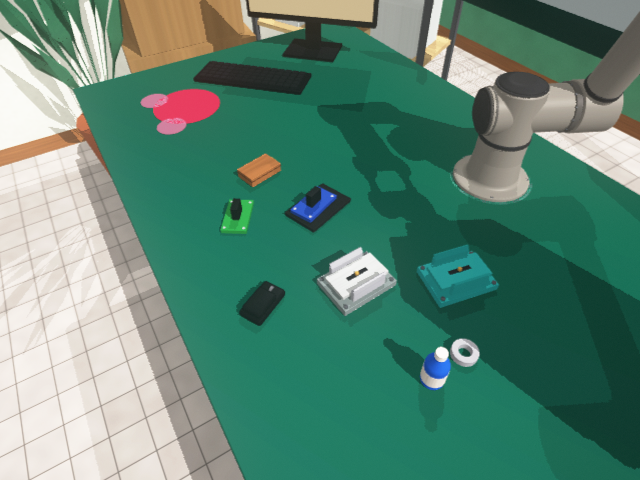

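Top picture: there are two cover-shaped things, a blue one on the black pad at (396,275) and a green one at (427,193). The blue one fits the description. There are two jig-shaped things, a grey one at (270,253) and a turquoise one at (213,345). The grey one is meant. The brass pin shows near (269,251). I'll confirm in an enlarged crop.

```bash
python3 - <<'E'
import cv2
im=cv2.imread("pics/top0.png")[205:335,235:435]
cv2.imwrite("pics/crop1.png",cv2.resize(im,None,fx=4,fy=4,interpolation=cv2.INTER_CUBIC))
E
cat > h.py <<'E'
import numpy as np, cv2
def load(n): return np.load(f"{n}.npz")
def px2w(c,u,v,z):
    """pixel -> world on plane z"""
    ray=c["R"].T@np.linalg.inv(c["K"])@np.array([u,v,1.]); C=-c["R"].T@c["t"]
    return C+ray*(z-C[2])/ray[2]
def cloud(c,d):
    v,u=np.mgrid[:480,:640]; P=np.stack([(u-c["K"][0,2])/c["K"][0,0]*d,(v-c["K"][1,2])/c["K"][1,1]*d,d],-1)
    return (P-c["t"])@c["R"]
E
python3 - <<'E'
from h import *
c=load("top0"); W=cloud(c,c["d"]); im=c["im"].astype(int)
def rect(mask,name):
    p=W[mask]; n,l,s=cv2.connectedComponentsWithStats(mask.astype(np.uint8))[1:4] if 0 else (0,0,0)
    (cx,cy),(w,h),a=cv2.minAreaRect(p[:,:2].astype(np.float32)); print(name,len(p),"c",round(cx,4),round(cy,4),"size",round(w,4),round(h,4),"ang",round(a,2),"z",np.percentile(p[:,2],[5,50,95]).round(4))
R,G,B=im[...,0],im[...,1],im[...,2]
win=lambda u0,u1,v0,v1:(lambda m:(m.__setitem__((slice(v0,v1),slice(u0,u1)),True),m)[1])(np.zeros((480,640),bool))
wc=win(350,430,235,330); wj=win(238,302,212,295)
Z=W[...,2]
rect(wc&(B>120)&(B>R+60)&(B>G+60),"blue")
rect(wc&(Z>.05),"handle")
rect(wc&(Z>.006)&(Z<.016),"pad")
rect(wj&(Z>.012),"jig"); rect(wj&(Z>.052),"rails")
rect(wj&(Z>.036)&(Z<.043),"platen")
for v in range(244,260): print(v,[tuple(im[v,u]) if 0 else "%3d,%3d,%3d"%tuple(im[v,u]) for u in range(264,275)])
E
```

```text
blue 1354 c 0.463 -0.0775 size 0.1249 0.266 ang 26.61 z [0.0185 0.0221 0.0254]
handle 243 c 0.4398 -0.0734 size 0.0451 0.2492 ang 36.44 z [0.0555 0.0622 1.0807]
pad 1642 c 0.4976 -0.1558 size 0.1652 0.106 ang 18.16 z [0.0079 0.0111 0.0143]
jig 3299 c 0.4849 0.1028 size 0.3015 0.1279 ang 10.06 z [0.0173 0.0386 0.0603]
rails 421 c 0.4703 0.0964 size 0.2763 0.1062 ang 13.05 z [0.053  0.0593 0.0659]
platen 1690 c 0.5539 0.1119 size 0.1307 0.0889 ang 0.99 z [0.0367 0.0393 0.0421]
244 ['235,238,237', '243,247,245', '106,107,109', ' 32, 32, 36', ' 33, 32, 36', ' 33, 32, 35', ' 74, 74, 76', '202,205,207', '240,244,244', '237,239,238', '231,234,234']
245 ['235,238,237', '243,247,247', '107,108,110', ' 33, 32, 37', ' 31, 30, 35', ' 31, 30, 34', ' 73, 73, 76', '201,204,206', '240,243,244', '236,239,239', '231,234,234']
246 ['235,238,237', '244,247,247', '105,107,109', ' 32, 32, 36', ' 32, 31, 36', ' 29, 28, 33', ' 74, 75, 78', '200,204,206', '239,242,242', '236,239,238', '232,235,235']
247 ['236,238,238', '243,246,246', '103,105,108', ' 25, 25, 32', ' 27, 27, 33', ' 28, 28, 33', ' 70, 72, 77', 
[... 1399 characters left out ...]
241', '234,237,236']
256 ['235,238,238', '241,244,243', '151,154,155', ' 46, 45, 49', ' 29, 28, 33', ' 29, 29, 33', ' 56, 56, 59', '157,158,162', '241,244,245', '238,241,240', '235,238,237']
257 ['235,239,238', '241,244,243', '150,153,155', ' 46, 46, 49', ' 31, 29, 33', ' 32, 31, 34', ' 56, 56, 60', '158,160,164', '242,245,246', '238,241,240', '234,238,237']
258 ['235,238,238', '240,244,243', '150,154,155', ' 46, 47, 49', ' 32, 29, 34', ' 31, 30, 34', ' 56, 57, 59', '156,158,160', '243,246,246', '239,241,241', '235,237,237']
259 ['235,238,238', '240,244,243', '149,152,154', ' 46, 46, 48', ' 32, 31, 36', ' 33, 33, 35', ' 41, 42, 45', '124,127,128', '244,247,247', '238,241,241', '235,238,237']
```

View pics/crop1.png

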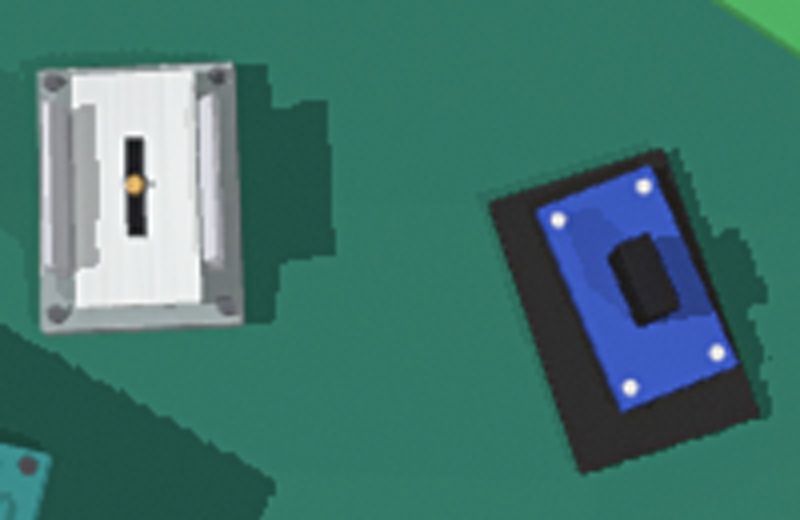

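The crop confirms both: the blue cover with its black handle on the pad, handle centre at crop (643,280), and the grey jig with the brass pin at crop (135,184). Next are the metric measurements, using planes of known height.

Run:
```python
from h import *
c=load("top0"); W=cloud(c,c["d"]); im=c["im"].astype(int); Z=np.where(c["d"]>0,W[...,2],-1)
R,G,B=im[...,0],im[...,1],im[...,2]
def big(m,u0,u1,v0,v1):
    k=np.zeros(m.shape,np.uint8); k[v0:v1,u0:u1]=m[v0:v1,u0:u1]
    n,l,s,_=cv2.connectedComponentsWithStats(k); return l==1+np.argmax(s[1:,4])
def rect(m,name,z):
    v,u=np.nonzero(m); p=np.array([px2w(c,a,b,z)[:2] for a,b in zip(u,v)],np.float32)
    (cx,cy),(w,h),a=cv2.minAreaRect(p); print(name,len(p),"c",round(cx,4),round(cy,4),"size",round(w,4),round(h,4),"ang",round(a,2),"z",np.median(Z[m]).round(4))
rect(big((B>70)&(B>R+40)&(B>G+40),350,430,235,330),"blue",.023)
rect(big(Z>.055,350,430,235,330),"handle",.063)
rect(big((im.max(2)<70)&(abs(R-G)<25),350,430,235,330),"pad",.012)
rect(big((im.min(2)>200),238,302,212,295),"platen",.04)
rect(big((Z>.012)&(Z<.065),238,302,212,295),"jig",.02)
P=lambda x,y,z:px2w(c,235+(x+.5)/4-.5,205+(y+.5)/4-.5,z)[:2]
for n,z,pts in [("basecorners",.02,[(37,70),(232,62),(243,324),(40,332)]),("screws",.02,[(55,82),(217,77),(224,302),(57,314)]),
  ("platen far/near",.04,[(73,68),(196,68),(73,304),(200,302)]),("slot",.04,[(125,137),(144,137),(126,237),(145,237)]),("pin",.047,[(134.5,184)]),
  ("coverscrews",.023,[(558,219),(643,186),(717,352),(630,387)]),("covercorners",.023,[(537,210),(652,165),(738,362),(622,412)]),("handletop",.063,[(608,255),(647,233),(680,305),(640,327)])]:
    q=np.array([P(x,y,z) for x,y in pts]); print(n,q.round(4).tolist(),"mean",q.mean(0).round(4))
```

```text
blue 1458 c 0.5048 -0.1616 size 0.1217 0.0708 ang 22.33 z 0.022
handle 201 c 0.5049 -0.1616 size 0.0437 0.0209 ang 22.5 z 0.0619
pad 1539 c 0.4945 -0.1557 size 0.1586 0.1047 ang 18.2 z 0.0111
platen 1373 c 0.5545 0.1149 size 0.1304 0.0662 ang 3.4 z 0.0393
jig 3272 c 0.5537 0.1146 size 0.1505 0.1117 ang 3.45 z 0.0386
basecorners [[0.6252, 0.175], [0.6313, 0.0643], [0.4818, 0.055], [0.4761, 0.1668]] mean [0.5536 0.1153]
screws [[0.6183, 0.1645], [0.6224, 0.0727], [0.4939, 0.0658], [0.4862, 0.1578]] mean [0.5552 0.1152]
platen far/near [[0.6214, 0.1519], [0.6222, 0.0834], [0.4891, 0.1466], [0.491, 0.0778]] mean [0.5559 0.1149]
slot [[0.5823, 0.1216], [0.5824, 0.1111], [0.5263, 0.1192], [0.5264, 0.1088]] mean [0.5543 0.1152]
pin [[0.5545, 0.1148]] mean [0.5545 0.1148]
coverscrews [[0.5422, -0.1194], [0.5615, -0.1673], [0.4691, -0.2055], [0.4494, -0.1573]] mean [ 0.5056 -0.1624]
covercorners [[0.5472, -0.1078], [0.5736, -0.1726], [0.4637, -0.2169], [0.4358, -0.1526]] mean [ 0.5051 -0.1625]
handletop [[0.5156, -0.1408], [0.5278, -0.1619], [0.4892, -0.1784], [0.4773, -0.1569]] mean [ 0.5025 -0.1595]
```

Heights and sizes match: the cover measures 122x71, the jig 150x112 and the handle 44x21 mm.
- **Cover:** (0.505, -0.162), yaw 22.4°
- **Jig:** (0.554, 0.115), yaw 3.4°
- **Pin:** about +0.5 mm along the jig from its centre

Next I grasp and lift.

```bash
cat >> h.py <<'E'
from scipy.spatial.transform import Rotation as Ro
def q(deg): return (Ro.from_euler("z",deg,degrees=True)*Ro.from_euler("x",180,degrees=True)).as_quat()
JIG=np.array([.5538,.1149]); JA=3.4
def jp(x,y,z): a=np.radians(JA); return [*(JIG+[x*np.cos(a)-y*np.sin(a),x*np.sin(a)+y*np.cos(a)]),z]
E
python3 - <<'E'
from h import *
from workcell import r, command_gripper, optics
C=[.5049,-.1618]
print(r.tip_extent)
best=min((k for k in (0,180,-180)),key=lambda k:(lambda s:9 if s is None else abs(s[5]))(r.solve_ik([*C,.15],q(22.4+k))))
s=r.solve_ik([*C,.15],q(22.4+best)); print(best,np.round(s,2)); open("k","w").write(str(best))
Q=q(22.4+best)
r.reach([*C,.15],Q); command_gripper(.06,60)
print(r.move_straight([*C,.054],speed=.12,max_force=8))
st=r.read_state(); print(st["eef_pos"],st["contact_force"],st["time_s"])
command_gripper(.0,60)
st=r.read_state(); print(st["grip_width"],st["grip_force"],st["contact_force"])
r.move_straight([*C,.15],speed=.12)
r.hold(.3); st=r.read_state(); print(st["eef_pos"],st["grip_width"],st["contact_force"],st["torque"],st["time_s"])
im,d=optics.get_image("scene"); cv2.imwrite("pics/lift.png",cv2.resize(im[80:330,200:500,::-1],None,fx=2.4,fy=2.4))
E
```

```text
0.025
0 [-0.45  0.46  1.66 -0.    1.02  0.73]
False
[ 0.50534855 -0.16201192  0.05458523] [0.47752557 0.00388024 0.65965099] 4.0583
0.01924204303602358 59.80979561805725 [ 0.53277456 -0.33347473  5.80717084]
[ 0.50472352 -0.16174308  0.14953934] 0.019161238137613532 [ 0.44926287  0.47207416 -3.6466637 ] [ 0.0019287  -0.0061902  -0.02249931] 5.75
```

View pics/lift.png

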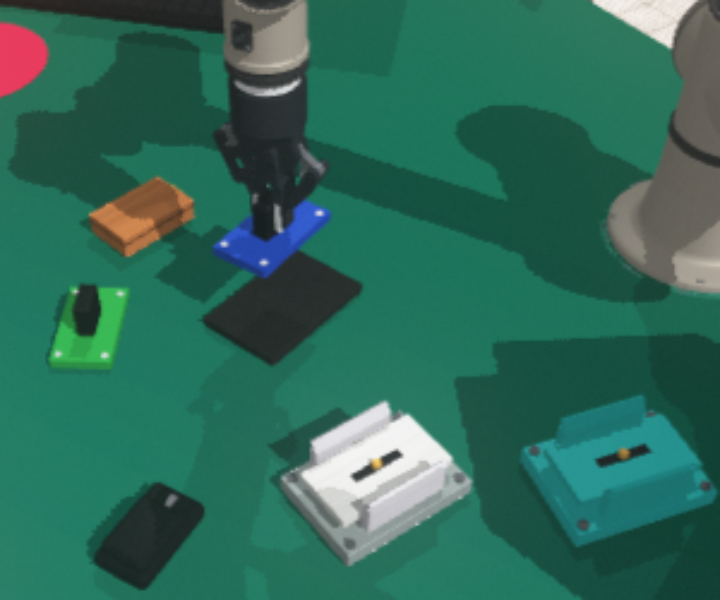

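Picture: the cover hangs level in the gripper, crop (272,238), and the pad is empty. Nothing else has moved. Now I lower it 10 mm short of the pin, with a force guard.

Run:
```python
from h import *
from workcell import r, optics
Q=q(JA)
r.move_straight(jp(-.010,0,.15),Q,speed=.2)
r.move_straight(jp(-.010,0,.115),Q,speed=.1); r.hold(.3)
f0=r.read_state()["contact_force"]
im,d=optics.get_image("top"); c=optics.camera_model("top"); a=im.astype(int)
m=(a[...,2]>70)&(a[...,2]>a[...,0]+40)&(a[...,2]>a[...,1]+40); m[:, :225]=0; m[:,320:]=0
v,u=np.nonzero(m); p=np.array([px2w(c,x,y,.084)[:2] for x,y in zip(u,v)],np.float32); print(cv2.minAreaRect(p), r.read_state()["eef_pos"])
hit=r.move_straight(jp(-.010,0,.082),Q,speed=.02,max_force=4)
s=r.read_state(); print(hit,s["eef_pos"],s["contact_force"]-f0,s["torque"],s["grip_width"],s["time_s"])
open("f0","w").write(" ".join(map(str,f0)))
cv2.imwrite("pics/ride.png",cv2.resize(optics.get_image("scene")[0][220:345,290:440,::-1],None,fx=4,fy=4))
```

```text
Traceback (most recent call last):
cv2.error: OpenCV(4.12.0) /io/opencv/modules/imgproc/src/convhull.cpp:143: error: (-215:Assertion failed) total >= 0 && (depth == CV_32F || depth == CV_32S) in function 'convexHull'
```

Run:
```python
from h import *
from workcell import r, optics
print(r.read_state()["eef_pos"],r.read_state()["time_s"])
t=optics.get_image("top")[0][190:310,200:350,::-1]; s=optics.get_image("scene")[0][190:345,270:460,::-1]
cv2.imwrite("pics/above.png",np.hstack([cv2.resize(t,(400,320)),cv2.resize(s,(392,320))]))
```

```text
[0.54403242 0.11431825 0.11546938] 8.1917
```

View pics/above.png

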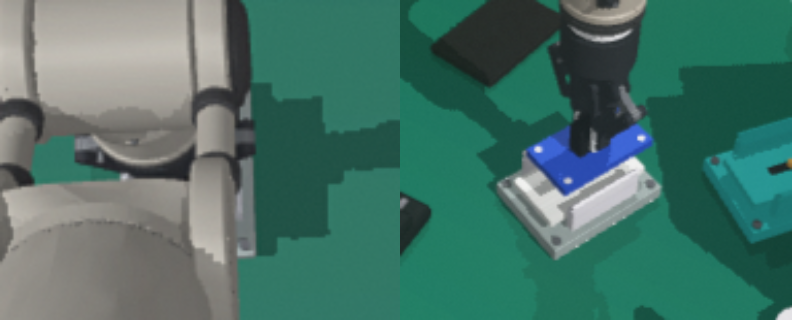

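The arm blocks the top view (left half). In the scene view the cover is aligned with the jig and centred between its rails, around (590,155) in the composite. I'll go down under the force guard.

Run:
```python
from h import *
from workcell import r, optics
Q=q(JA); f0=r.read_state()["contact_force"]
hit=r.move_straight(jp(-.010,0,.082),Q,speed=.02,max_force=4)
s=r.read_state(); print(hit,s["eef_pos"],s["contact_force"]-f0,s["torque"],s["grip_width"],s["time_s"])
open("f0","w").write(" ".join(map(str,f0)))
cv2.imwrite("pics/ride.png",cv2.resize(optics.get_image("scene")[0][220:345,290:440,::-1],None,fx=4,fy=4))
```

```text
True [0.5437034  0.11428908 0.08826504] [ 1.02340359 -0.19940076  4.92033379] [ 0.05213893 -0.16162227  0.00719725] 0.019152140204656304 9.4917
```

View pics/ride.png

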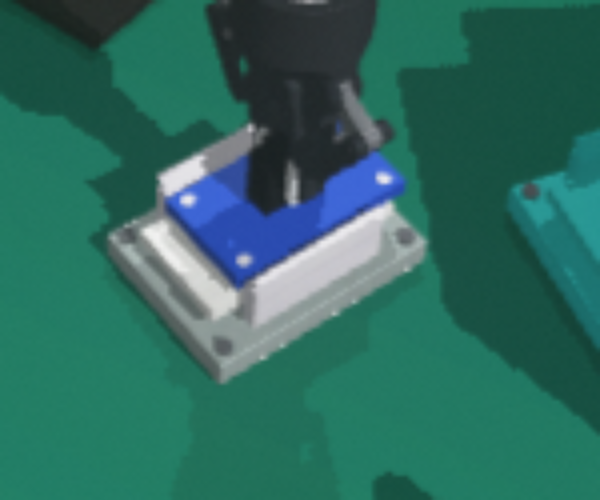

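The stop at z=0.0883 puts the underside at about 46 mm, so the cover is riding on the pin with about 5 N. The picture shows it lying flat between the rails. Now I slide in small steps and watch the vertical force.

Run:
```python
from h import *
from workcell import r
Q=q(JA); f0=np.array(open("f0").read().split(),float)
x=-.010
while x<.012:
    x+=.001
    r.move_straight(jp(x,0,.0875),Q,speed=.015)
    s=r.read_state(); f=s["contact_force"]-f0; print(round(x,4),s["eef_pos"].round(4) if hasattr(s["eef_pos"],'round') else s["eef_pos"],f.round(1),np.round(s["torque"],2),round(s["time_s"],1))
    if f[2]<1.5 or np.linalg.norm(f)>15: break
```

```text
-0.009 [0.5444 0.1143 0.0874] [-2.7  1.   6.5] [-0.02  0.4   0.01] 9.8
-0.008 [0.5452 0.1144 0.0873] [-3.8  0.1  5.9] [-0.08  0.77 -0.04] 10.1
-0.007 [0.5468 0.1145 0.0874] [-2.8 -0.1  5.6] [-0.05  0.69  0.03] 10.3
-0.006 [0.548  0.1146 0.0875] [-3.9  0.8  5.7] [-0.04  0.58  0.03] 10.6
-0.005 [0.549  0.1146 0.0875] [-2.5  0.7  6.6] [ 0.03  0.62 -0.02] 10.8
-0.004 [0.55   0.1147 0.0876] [-3.6  1.7  5.8] [ 0.02  0.51 -0.02] 11.1
-0.003 [0.5511 0.1147 0.0875] [-2.1  1.1  7.1] [-0.01  0.49 -0.01] 11.3
-0.002 [0.5521 0.1148 0.0875] [-1.1 -0.6  5.4] [-0.02  0.43  0.07] 11.6
-0.001 [0.5537 0.1148 0.0874] [ 2.6 -0.6  1.6] [ 0.03 -0.31  0.  ] 11.8
0.0 [0.554  0.1149 0.0873] [3.1 0.4 0.8] [ 0.   -0.25  0.05] 12.1
```

Run:
```python
from h import *
from workcell import r,optics
Q=q(JA); f0=np.array(open("f0").read().split(),float)
def show(t):
    s=r.read_state(); print(t,np.round(s["eef_pos"],4),(s["contact_force"]-f0).round(1),np.round(s["torque"],2),round(s["grip_width"],4),round(s["time_s"],1))
x=.0; y=.0
for z in (.0855,.0835,.0815,.0795,.078,.077):
    h=r.move_straight(jp(x,y,z),Q,speed=.015,max_force=8); r.hold(.1); show((z,h))
    if h: break
cv2.imwrite("pics/press.png",cv2.resize(optics.get_image("scene")[0][220:345,290:440,::-1],None,fx=4,fy=4))
```

```text
(0.0855, False) [0.5539 0.1149 0.0854] [ 1.9  0.9 -1.3] [ 0.02 -0.44  0.04] 0.0192 12.5
(0.0835, False) [0.5539 0.1149 0.0835] [ 1.9  0.3 -0.4] [ 0.03 -0.55  0.03] 0.0193 12.8
(0.0815, False) [0.554  0.1149 0.0819] [2.3 0.5 5.2] [ 0.02 -0.28 -0.01] 0.0197 13.2
(0.0795, False) [0.554  0.115  0.0797] [2.1 0.4 7.3] [-0.04 -0.35 -0.06] 0.0194 13.6
(0.078, False) [0.554  0.1149 0.0783] [0.7 1.2 9.2] [ 0.01 -0.31  0.  ] 0.019 14.0
(0.077, False) [0.554  0.1149 0.0774] [1.3 1.  9.6] [ 0.03 -0.21 -0.  ] 0.0197 14.3
```

View pics/press.png

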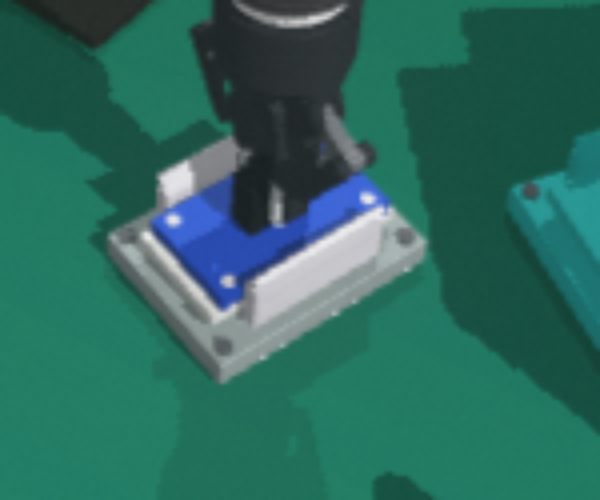

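The cover has dropped over the pin: the force vanished between 0.0855 and 0.0835 and came back at 0.082. The picture shows it sunk flat between the rails. The load is about 9.6 N, so I press slightly more, check and hand in.

Run:
```python
from h import *
from workcell import r
f0=np.array(open("f0").read().split(),float)
h=r.move_straight(jp(0,0,.0765),q(JA),speed=.01,max_force=6)
F=[]
for _ in range(5): r.hold(.15); s=r.read_state(); F.append((s["contact_force"]-f0).round(1)); 
print(h,np.round(s["eef_pos"],4),F,np.abs(s["dq"]).max(),s["grip_force"])
f=np.mean(F,0)[2]
if 8.5<f<12.5: print(r.finish_job())
```

```text
False [0.5541 0.1149 0.077 ] [array([ 1. ,  0.6, 10.9]), array([0.8, 0.2, 9.9]), array([1. , 0.7, 9.4]), array([1.6, 0.2, 9.7]), array([ 1.7,  1.6, 11. ])] 0.0016467728477234955 60.2569842338562
the job is handed in; nothing more can be done
None
```

I handed the job in with the cover dropped over the pin, still gripped and held steady at about 10 N, which puts the platen roughly 5–6 mm down; the hand-in call did not report a verdict.

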